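# Refit the cover of the desk's back-up battery box

### The job

The back-up battery box by the binders stands open. Pick up its white cover by the blue fin, hook the tongue on the cover's front edge under the box's hood while the other end is still raised, then swing that end down and press it until the orange latch snaps over it and the cover lies flat, and let go.

Things in the scene. Friction and masses are not known exactly. Their poses are not given: they have to be found in the camera images.
- cover_grip (a point): Loose white cover, lying flat, fin up: plate 86x60x5 mm; blue fin 12 mm thick, 32 long, 34 tall, midway across, lengthwise. Point: in the fin, 27 mm over the cover's underside (22 over the plate, 12 under fin top). x: from tongue end to free end; y: across the fin; z: up. Plate spans x -25 to +61 mm from here; blue press dot at x +36, on the plate's top. 0.09 kg.
- tongue (a point): Tip of the cover's tongue (40 mm wide, 4 thick, 16 long, flush with the plate's underside): middle of its front edge, half its thickness up. It lies 41 mm towards -x and 25 mm below cover_grip. Axes as cover_grip. On the way: binders 225 mm tall stand some 20 to 50 mm beyond the box's hood end, a cubby 270 mm tall (phone on top) and its power strip as close beyond the latch end.
- slot (a point): Fixed grey box 130x72 mm, rim 34 high. Point: on the rim, middle of the slot's mouth under the hood. x: from slot towards latch; z: up. Slot: 62 wide, 13 high (mouth flared), 14 deep (stop at x -14), its floor level with the rim and running 24 mm out before the open battery well. Hood top 18 mm over rim. Fitted: tongue at x -13 to -9, z +2; axes parallel, free edge at x about 89.
- latch (a joint): Orange spring latch, box's other end: 0 at rest, slides out (+x of slot) to 0.008, springs back (1 to 3 N). 26 wide. Nose at x +84, 6.5 mm over the rim, overhangs the fitted free edge by 4 to 5 mm; above it a 50-degree ramp rises to 19 mm over the rim (x +92). Hook in with the free end raised 13 to 20 degrees to clear it; let go, it rests on the ramp at 7 to 10; 3 to 12 N on the dot snaps it home.
There are look-alikes about, which are no part of the job. Leave any brown look-alike of the part that bears cover_grip alone.

How it is judged:
On the way:
1. the tongue is hooked at least 5 mm into the slot while the cover's free end is still raised by 5 degrees or more (x of tongue in the frame of slot below -0.005 m and y of tongue in the frame of slot between -0.015 and 0.015 m and z of tongue in the frame of slot between -0.003 and 0.012 m and angle between the z axis of cover_grip and the z axis of slot, either way round above 0.087 rad), for 0.15 s.
At the end, for the whole second after the job is handed in: the tongue is at least 6 mm inside the slot and within 13 mm of its middle, the cover lies flat on the box's rim (within 3.4 degrees, 10 degrees in yaw) under the nose of the latch, which has sprung back to within 2 mm of rest; everything at rest and released (x of tongue in the frame of slot below -0.006 m and y of tongue in the frame of slot between -0.013 and 0.013 m and z of tongue in the frame of slot between -0.003 and 0.006 m and angle between the z axis of cover_grip and the z axis of slot, either way round below 0.06 rad and angle between the x axis of cover_grip and the x axis of slot, either way round below 0.18 rad and z of cover_grip in the frame of slot below 0.031 m and value of joint latch below 0.002 m and velocity of joint latch below 0.01 m/s); the robot touches nothing.
It also fails if it takes over 46 s, if anything falls off the work surface, if the arm or the gripper's body presses on something with over 40 N, if the wrist force passes 120 N, or if a joint passes its speed limit or range.

### The arm

A 6-joint arm with a two-finger parallel gripper is mounted at the origin on the work surface; the furniture and walls round the work are solid. World frame = base frame: x ahead of the robot, y to its left, z up, the work surface at z = 0. Lengths are in m, angles in rad, forces in N, time in s.
With the tool pointing down it reaches from about 0.375 to 0.975 m from the base axis. Payload 3.8 kg.
Tool frame: the origin (TCP) lies midway between the tips of the shut fingers; the grasp point (between the pads) lies 19 mm behind it; z points along the fingers, y is the line along which they close (so a half turn about z gives the same grasp; the last joint's range is limited). The gripper opens to 88 mm and grips with 3 to 60 N. Pads are 18 mm wide; open, the fingers measure 123 mm over their backs; the gripper's body (75 mm by 187 mm) begins 45 mm behind the grasp point.
Start: joints at [1.142, 0.264, 1.604, -0, 1.274, -0.037], TCP at [0.258, 0.624, 0.239] pointing down, gripper open.
Joint ranges: [-2.63, 2.63], [-0.94, 2.18], [0.31, 2.57], [-1.31, 4.45], [0, 2.66], [-2.55, 2.55]. Speed limits (rad/s): [2.57, 2.57, 3.14, 3.14, 3.14, 3.14].

### API

Orientations are given as a rotation vector (axis times angle).
In Python, from cell import manip, inverse_kinematics, cams, order gives the robot as it stands. Calls block until the motion is done:
- manip.move_pose(position, orientation): joint-space move of the TCP to a pose.
- manip.move_linear(position, rate=0.15, rot=None): straight line of the TCP; rot=None keeps the orientation; rate is the mean speed in m/s.
- manip.set_joints(angles): joint-space move.
- manip.set_gripper(opening, force=None): finger opening in m; force is the grip in N (None keeps the last); returns when the fingers have stopped.
- manip.dwell(seconds).
- inverse_kinematics(position, orientation): joint angles nearest the present ones, or None.
- manip.state(): the state.
- cams.capture(name): name is "scene" or "side" or "wrist"; returns a dict with "image" (480x640x3 uint8, blue, green, red), "z_map" (480x640 float32, m along the optical axis (not along the pixel's ray), 0 where there is no reading), "intrinsics" (3x3 intrinsics, pixels), "k1" (the pictures are not rectified: a ray, as slopes to the right and down, at radius r is drawn at 1 + k1 r^2 times it, then the intrinsics apply), "position" and "orientation" of the camera in the world; the wrist camera has in their place "T_tool_cam" (4x4, takes a point from camera to tool coordinates, whose origin is the TCP and whose axes are the flange's). Camera axes: x right, y down, z forward; pixel columns grow to the right and rows downward; lengths in m; the calibration is good to about 2 mm. A picture is of the moment at which its call begins: read the wrist's pose just before it.
A pose or a line that the arm cannot do raises manip.IKError and nothing moves.
- order.close_job(): hands the job in; it is judged then, once.
The state is a dict: "clock": time; "joint_pos": joint angles; "joint_velocities": joint speeds; "tau": joint torques, N m; "tool_pos": TCP position; "tcp_rot": TCP orientation; "contact_force": force on the tool from outside, world axes, zero at the start; "moment": the same for the moment, N m; "gripper_width": finger opening in m; "grasp_force": force on a finger pad.
Only numpy, scipy, OpenCV 4.12 (cv2) and the standard library are available. Lean on these libraries where they do the work, as an engineer would, in place of code of your own. Each camera call takes 0.05 s, during which the arm holds its last target. There are 200 camera calls.

## Working session

There is one attempt and no reset: what is moved stays moved. The work goes in short steps, each a Python script; the robot and the scene stay as the last script left them, time stands still between calls to the robot, and variables do not carry over. Pictures are saved under pics/ and viewed, at most 10 in all, crops included, and the job is handed in when it is done.

```bash
ls; mkdir -p pics
cat > h.py <<'E'
import numpy as np, cv2
from scipy.spatial.transform import Rotation as R
from cell import manip, inverse_kinematics, cams, order
def cap(name):
    s=manip.state(); c=cams.capture(name)
    if name=='wrist':
        T=np.eye(4);T[:3,:3]=R.from_rotvec(s['tcp_rot']).as_matrix();T[:3,3]=s['tool_pos']
        T=T@c['T_tool_cam']
    else:
        T=np.eye(4);o=np.array(c['orientation'])
        T[:3,:3]=o if o.shape==(3,3) else R.from_rotvec(o).as_matrix();T[:3,3]=c['position']
    c['T']=T;return c
def slopes(c,px):
    K=c['intrinsics'];px=np.atleast_2d(px).astype(float)
    return cv2.undistortPoints(px.reshape(-1,1,2),K,np.array([c['k1'],0,0,0.])).reshape(-1,2)
def plane(c,px,z):
    s=slopes(c,px);d=np.c_[s,np.ones(len(s))]@c['T'][:3,:3].T;o=c['T'][:3,3]
    return o+d*((z-o[2])/d[:,2])[:,None]
def cloud(c):
    v,u=np.mgrid[:480,:640];s=slopes(c,np.c_[u.ravel(),v.ravel()]);z=c['z_map'].ravel()
    return ((np.c_[s,np.ones(len(s))]*z[:,None])@c['T'][:3,:3].T+c['T'][:3,3]).reshape(480,640,3)
E
python3 - <<'E'
from h import *
for n in ['scene','wrist','side']:
    c=cap(n);cv2.imwrite(f'pics/{n}0.png',c['image']);np.save(f'pics/{n}0.npy',cloud(c));print(n,c['T'].round(3).tolist(),c['k1'],c['intrinsics'][0,0])
print(manip.state())
E
```

```text
pics
scene [[0.561, -0.59, 0.58, -0.227], [-0.827, -0.384, 0.41, -0.833], [-0.02, -0.71, -0.704, 0.936], [0.0, 0.0, 0.0, 1.0]] -0.08946769942378803 587.7756032804363
wrist [[0.382, 0.892, 0.241, 0.196], [0.924, -0.368, -0.103, 0.65], [-0.004, 0.262, -0.965, 0.384], [0.0, 0.0, 0.0, 1.0]] -0.04844078998388381 333.81136248013945
side [[0.669, -0.583, 0.46, 0.047], [-0.743, -0.519, 0.423, -0.722], [-0.008, -0.625, -0.781, 0.792], [0.0, 0.0, 0.0, 1.0]] -0.013398976546399372 453.3742121342037
{'clock': 0.15, 'joint_pos': array([ 1.14208128e+00,  2.64563490e-01,  1.60501472e+00,  1.56839015e-05,
        1.27369431e+00, -3.68859295e-02]), 'joint_velocities': array([-0.00088924, -0.00088618, -0.00434936,  0.0003962 , -0.00239699,
        0.00057711]), 'tau': array([ 9.45002503e-04, -5.02844381e+01, -3.57471406e+01,  7.29283132e-02,
        2.49828037e-02, -1.16425767e-04]), 'tool_pos': array([0.2575377 , 0.62336844, 0.23770983]), 'tcp_rot': array([-6.11482592e-01, -3.08109726e+00,  2.56178520e-03]), 'contact_force': array([0.19197119, 0.06646509, 0.44383684]), 'moment': array([-0.01780488, -0.03412617,  0.07307708]), 'grasp_force': 0.0, 'gripper_width': 0.08770878961516919}
```

View pics/scene0.png

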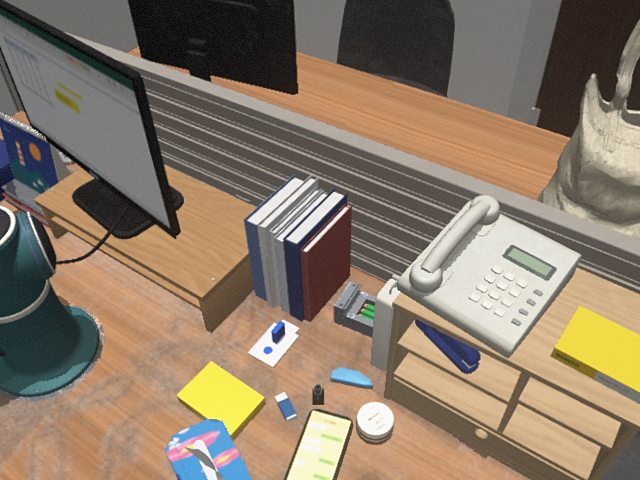

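View pics/side0.png

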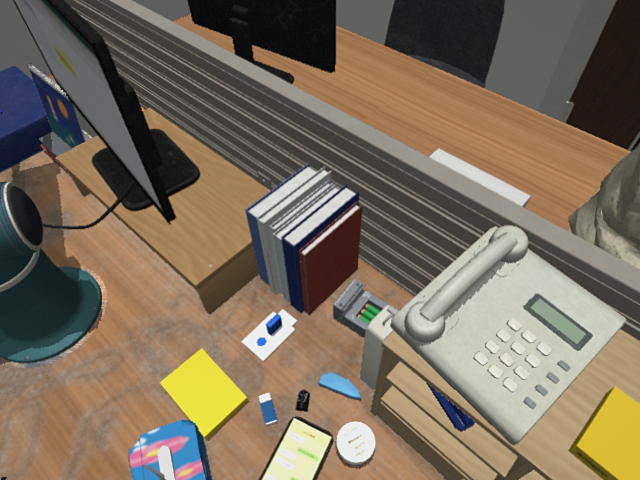

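The scene shows the white cover with its blue fin at about (278,330), press dot at (268,349). The grey box is at about (357,308), between the binders and the power strip. In the side view they are at (272,325) and (362,303).

Run:
```python
from h import *
a=cv2.imread('pics/scene0.png');b=cv2.imread('pics/side0.png')
o=np.hstack([cv2.resize(a[270:370,240:410],None,fx=2.35,fy=2.35*1,interpolation=2),cv2.resize(b[260:360,235:405],None,fx=2.35,fy=2.35,interpolation=2)])
w=cv2.imread('pics/wrist0.png')
o=np.vstack([o,cv2.resize(w,(o.shape[1]//2,360))[:, :].repeat(1,0) if 0 else cv2.copyMakeBorder(cv2.resize(w,(450,338)),0,0,0,o.shape[1]-450,0)])
cv2.imwrite('pics/mix.png',o);print(o.shape)
for n,pts in [('scene',[(278,330),(268,349),(357,308),(340,318),(375,322),(352,288),(385,290),(350,210),(400,300)]),('side',[(272,325),(262,341),(352,290),(380,305),(345,318)])]:
    P=np.load(f'pics/{n}0.npy')
    for u,v in pts: print(n,u,v,P[v,u].round(3))
```

```text
(573, 800, 3)
scene 278 330 [ 0.272 -0.375  0.04 ]
scene 268 349 [ 0.245 -0.368  0.005]
scene 357 308 [ 0.402 -0.47   0.036]
scene 340 318 [ 0.374 -0.449  0.02 ]
scene 375 322 [ 0.296 -0.566  0.176]
scene 352 288 [ 0.428 -0.442  0.052]
scene 385 290 [ 0.314 -0.57   0.239]
scene 350 210 [ 0.492 -0.394  0.188]
scene 400 300 [ 0.287 -0.609  0.268]
side 272 325 [ 0.271 -0.374  0.036]
side 262 341 [ 0.244 -0.37   0.005]
side 352 290 [ 0.419 -0.442  0.053]
side 380 305 [ 0.439 -0.497  0.034]
side 345 318 [ 0.375 -0.463  0.028]
```

View pics/mix.png

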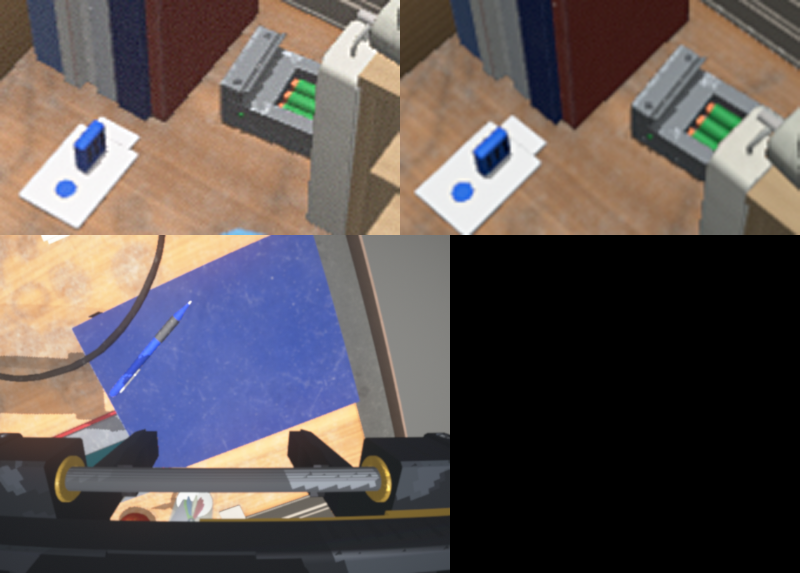

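The mix confirms the tongue points to world +x, with the dot end towards the base. The box's hood is at the binders and its latch end at the strip. Next I check obstacle heights for the transit.

Run:
```python
from h import *
P=np.vstack([np.load(f'pics/{n}0.npy').reshape(-1,3) for n in ['scene','side']])
print('y→',[round(y,1) for y in np.arange(-.8,.8,.1)])
for x in np.arange(-.2,1.1,.1):
    r=[]
    for y in np.arange(-.8,.8,.1):
        m=(abs(P[:,0]-x-.05)<.05)&(abs(P[:,1]-y-.05)<.05)&(P[:,2]<.8)&(P[:,2]>-.05)
        r.append(int(100*np.percentile(P[m,2],99.5)) if m.sum()>5 else -1)
    print(round(x,1),r)
# binder & strip & box fine
for z0,z1 in [(.2,.24),(.1,.2),(.028,.06)]:
    m=(P[:,2]>z0)&(P[:,2]<z1)&(P[:,0]>.2)&(P[:,0]<.6)&(P[:,1]<-.25)&(P[:,1]>-.7)
    H,_,_=np.histogram2d(P[m,0],P[m,1],bins=[np.arange(.2,.62,.02),np.arange(-.7,-.25,.02)])
    print(z0);print('\n'.join(''.join('#' if h>3 else '.' for h in r) for r in H))
```

```text
y→ [np.float64(-0.8), np.float64(-0.7), np.float64(-0.6), np.float64(-0.5), np.float64(-0.4), np.float64(-0.3), np.float64(-0.2), np.float64(-0.1), np.float64(-0.0), np.float64(0.1), np.float64(0.2), np.float64(0.3), np.float64(0.4), np.float64(0.5), np.float64(0.6), np.float64(0.7)]
-0.2 [-1, -1, -1, -1, 0, 0, 0, 1, 1, -1, -1, -1, -1, -1, -1, -1]
-0.1 [-1, -1, 6, 12, 6, 0, 1, 29, 5, -1, -1, -1, -1, -1, -1, -1]
0.0 [79, 1, 6, 6, 5, 0, 1, 32, 32, 10, 0, -1, -1, -1, -1, -1]
0.1 [0, 3, 1, 2, 2, 0, 0, 14, 12, 0, 0, 0, 8, 12, -1, -1]
0.2 [29, 31, 27, 1, 4, 12, 53, 53, 53, 53, 53, 22, 22, 12, 8, 8]
0.3 [31, 35, 29, 5, 22, 22, 12, 13, 33, 53, 53, 44, 22, 8, 8, 8]
0.4 [32, 35, 3, 5, 22, 22, 12, 12, 13, 13, 12, 6, 5, -1, -1, 0]
0.5 [31, 31, 31, 31, 31, 31, 31, 31, 31, 31, 31, 31, 31, 28, 25, 22]
0.6 [36, -1, -1, -1, -1, -1, -1, -1, -1, -1, -1, -1, -1, -1, -1, -1]
0.7 [51, 29, -1, -1, -1, -1, -1, -1, -1, -1, 20, 20, -1, -1, -1, -1]
0.8 [53, 15, 4, 4, 4, 0, 0, 0, 35, 34, 33, 32, 31, 28, 0, 0]
0.9 [-1, 0, 0, 0, 0, 0, 0, 0, 35, 0, 1, 1, 0, 0, 0, 0]
1.0 [-1, 0, 0, 0, 0, 0, 0, 0, 0, 0, 0, 0, -1, -1
[... 703 characters left out ...]
#...
...............##.#...
...............#..#...
...............#..#...
...............#..#...
...............##.#...
................#..#..
.....#################
......................
......................
......................
0.028
..####...##...........
..####................
...##.................
#####...........#.....
..#####.........#.....
......................
...............#######
...............#######
.........#####.#......
.........#####.#......
..........####.#......
..........####.#......
.........#####.#......
...............#......
...............#......
......................
.......##########.....
......................
......................
......................
```

Run:
```python
from h import *
P=np.vstack([np.load(f'pics/{n}0.npy').reshape(-1,3) for n in ['scene','side']])
for z0,z1 in [(.06,.3),(.3,.6)]:
    m=(P[:,2]>z0)&(P[:,2]<z1)
    H,_,_=np.histogram2d(P[m,0],P[m,1],bins=[np.arange(.1,.5,.02),np.arange(-.6,.5,.02)])
    print(z0);print('\n'.join(''.join('#' if h>3 else '.' for h in r) for r in H))
s=manip.state();j0=s['joint_pos'];a=np.arctan2(s['tool_pos'][1],s['tool_pos'][0])
def f(r,z): 
    q=inverse_kinematics([r*np.cos(a),r*np.sin(a),z],s['tcp_rot']);return None if q is None else np.round(q,3)
for r,z in [(.68,.45),(.5,.5),(.5,.6),(.45,.65),(.4,.7),(.5,.7),(.6,.7),(.5,.8)]: print(r,z,f(r,z))
```

```text
0.06
.................................##...................
...............................###....................
..............................###....................#
.............................##......................#
.............................#.......................#
.................##########################..........#
.................##########################..........#
.................##########################..........#
.................##########################..#########
##...............#####################################
##...............#####################################
##........######################.....######.######....
.#........#######################........##...........
..........#########################...................
..........########.###################................
..........########..####################..............
..........########..#######################...........
..........########..#######################...........
..........########....................................
0.3
..............................................
[... 718 characters left out ...]
.....
......................................................
......................................................
......................................................
......................................................
......................................................
0.68 0.45 [ 1.142  0.227  1.271  0.     1.645 -0.037]
0.5 0.5 [ 1.129 -0.119  1.545 -0.     1.717 -0.05 ]
0.5 0.6 [ 1.129 -0.073  1.322 -0.     1.894 -0.05 ]
0.45 0.65 [ 1.124 -0.131  1.28  -0.     1.995 -0.055]
0.4 0.7 [ 1.117 -0.176  1.218 -0.     2.101 -0.062]
0.5 0.7 [ 1.129  0.011  1.047 -0.     2.085 -0.05 ]
0.6 0.7 [ 1.137  0.223  0.809  0.     2.111 -0.041]
0.5 0.8 [ 1.129  0.163  0.662 -0.     2.319 -0.05 ]
```

Run:
```python
from h import *
manip.set_joints([1.129,0.011,1.047,0,2.085,-.05])
manip.set_joints([-0.92,0.011,1.047,0,2.085,-.05])
s=manip.state();print(s['clock'],s['tool_pos'])
# tool down, closing dir along world y
cv=np.array([0.33,-.44,.45])
best=None
for yt in (1,-1):
    z=np.array([0,0,-1.]);y=np.array([0,yt,0.]);M=np.c_[np.cross(y,z),y,z]
    q=inverse_kinematics(cv,R.from_matrix(M).as_rotvec());print(yt,q)
    if q is not None and (best is None or abs(q[5])<abs(best[5])): best=q
manip.set_joints(best)
c=cap('wrist');cv2.imwrite('pics/w1.png',c['image']);np.save('pics/w1.npy',cloud(c))
import pickle;pickle.dump(c,open('pics/w1.pkl','wb'))
s=manip.state();print(s['clock'],s['tool_pos'],s['contact_force'])
```

```text
4.9417 [ 0.32271963 -0.38161582  0.70013757]
1 [-0.97258342 -0.0315178   1.55261767  0.          1.62049278 -2.54337975]
-1 [-9.72583425e-01 -3.15178000e-02  1.55261767e+00 -4.44089210e-16
  1.62049278e+00  5.98212902e-01]
6.0 [ 0.33064771 -0.44039351  0.45247868] [0.43946876 0.38863843 0.79010571]
```

View pics/w1.png

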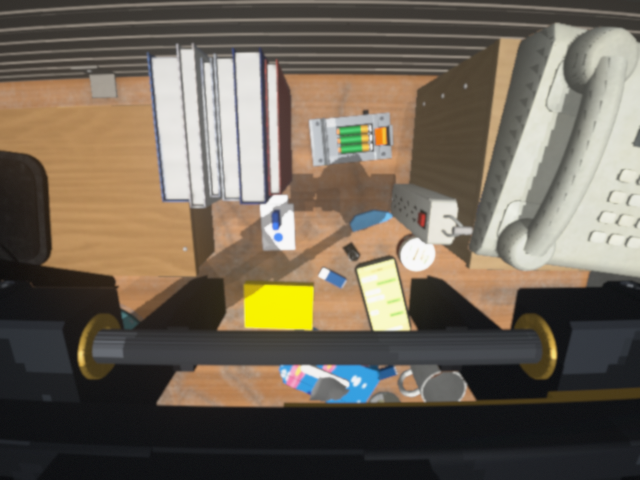

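The wrist view shows the cover's fin at (277,218), dot at (279,238), tongue up at (276,200). The box has its hood at (319,142) and its orange latch at (383,135), and no look-alike is near. I measure these now.

```bash
cat > meas.py <<'E'
from h import *
def cover(c,box):  # box=u0,v0,u1,v1
    im=c['image'].astype(int);u0,v0,u1,v1=box;m=np.zeros((480,640),bool);m[v0:v1,u0:u1]=1
    b,g,r=im[...,0],im[...,1],im[...,2];C=cloud(c)
    blue=m&(b>110)&(b-r>60)
    wh=m&(np.minimum(np.minimum(b,g),r)>130)
    out={}
    n,l,st,ce=cv2.connectedComponentsWithStats(blue.astype(np.uint8))
    out['blobs']=[(ce[i].round(1).tolist(),int(st[i,4]),C[l==i][:,2].mean().round(3),C[l==i].mean(0).round(4).tolist()) for i in range(1,n) if st[i,4]>8]
    n,l,st,ce=cv2.connectedComponentsWithStats((blue|wh).astype(np.uint8));i=1+np.argmax(st[1:,4])
    v,u=np.nonzero(l==i);W=plane(c,np.c_[u,v],.005)[:,:2]
    r_=cv2.minAreaRect((W*1000).astype(np.float32));out['rect']=r_;out['W']=W
    return out
def boxm(c,box):
    im=c['image'].astype(int);u0,v0,u1,v1=box;m=np.zeros((480,640),bool);m[v0:v1,u0:u1]=1
    C=cloud(c);b,g,r=im[...,0],im[...,1],im[...,2]
    o=m&(r>170)&(r-b>90)&(g-b>10)&(g<190);out={}
    n,l,st,ce=cv2.connectedComponentsWithStats(o.astype(np.uint8))
    out['orange']=[(ce[i].round(1).tolist(),int(st[i,4]),C[l==i].mean(0).round(4).tolist()) for i in range(1,n) if st[i,4]>8]
    for nm,a,z in [('hood',(.045,.058),.052),('all',(.022,.062),.034)]:
        k=m&(C[...,2]>a[0])&(C[...,2]<a[1])
        n,l,st,ce=cv2.connectedComponentsWithStats(k.astype(np.uint8))
        out[nm]=[]
        for i in range(1,n):
            if st[i,4]<25: continue
            v,u=np.nonzero(l==i);W=C[l==i][:,:2]
            q=cv2.minAreaRect((W*1000).astype(np.float32))
            out[nm].append((st[i,4].item(),C[l==i].mean(0).round(4).tolist(),np.round(q[0],1).tolist(),np.round(q[1],1).tolist(),round(q[2],1)))
    return out
E
python3 - <<'E'
from meas import *
import pickle
c=pickle.load(open('pics/w1.pkl','rb'))
a=cover(c,(255,185,305,258));print(a['blobs'],a['rect'])
o=boxm(c,(300,105,405,175))
for k,v in o.items(): print(k,v)
C=cloud(c)
for u,v in [(270,60),(280,100),(275,190),(285,190),(265,195),(415,170),(416,110),(395,195),(430,190),(210,230),(212,265)]: print(u,v,C[v,u].round(3))
E
```

```text
[([275.1, 221.5], 94, np.float64(0.038), [0.2794, -0.3698, 0.0385]), ([277.9, 236.9], 65, np.float64(0.005), [0.2436, -0.3699, 0.0054])] ((269.5940246582031, -369.81011962890625), (105.65831756591797, 63.6440315246582), 3.3618123531341553)
orange [([363.8, 126.2], 16, [0.4362, -0.518, 0.0253]), ([380.2, 136.0], 176, [0.42, -0.5411, 0.0492]), ([364.4, 131.2], 14, [0.4284, -0.5192, 0.0247]), ([364.5, 135.1], 16, [0.4222, -0.5196, 0.0249]), ([365.4, 140.1], 14, [0.4143, -0.5213, 0.0249]), ([365.0, 144.3], 15, [0.4076, -0.5211, 0.0243]), ([365.5, 149.3], 12, [0.3994, -0.522, 0.0259]), ([387.0, 161.6], 130, [0.3787, -0.5641, 0.0005]), ([305.9, 156.6], 13, [0.3868, -0.4222, 0.0002])]
hood [(790, [0.4105, -0.4433, 0.0523], [410.0, -443.3], [72.7, 26.1], 5.7), (79, [0.4222, -0.5575, 0.0497], [421.6, -557.9], [30.8, 5.3], 5.2), (174, [0.4203, -0.5416, 0.0509], [420.1, -541.6], [26.5, 14.9], 7.7)]
all [(3573, [0.4158, -0.4949, 0.0374], [415.0, -495.5], [73.5, 131.1], 5.9)]
270 60 [ 0.532 -0.369  0.042]
280 100 [ 0.455 -0.397  0.18 ]
275 190 [ 0.351 -0.39   0.195]
285 190 [ 0.329 -0.384 -0.   ]
265 195 [ 0.348 -0.381  0.218]
415 170 [ 0.366 -0.606  0.03 ]
416 110 [ 0.464 -0.607  0.009]
395 195 [ 0.33  -0.564  0.075]
430 190 [ 0.346 -0.595  0.146]
210 230 [ 0.26  -0.251  0.02 ]
212 265 [ 0.187 -0.242 -0.   ]
```

```bash
cat > geo.py <<'E'
from h import *
CG=np.array([.2794,-.3698,.027]); CX=np.array([-1,-.03,0]);CX/=np.linalg.norm(CX);CY=np.cross([0,0,1],CX)
BX=np.array([.102,-.995,0]);BX/=np.linalg.norm(BX);BY=np.cross([0,0,1],BX)
BC=np.array([.4155,-.4955,.034]);SLOT=BC-.042*BX
TH=np.radians(16.)
S=1
def tool(X,lean,s):
    Y=np.cross([0,0,1],X);b=np.cos(lean)*np.array([0,0,1.])+np.sin(lean)*X;y=s*Y;z=-b
    return np.c_[np.cross(y,z),y,z]
def tcp(grasp,M): return np.asarray(grasp)+.019*M[:,2]
def rv(M): return R.from_matrix(M).as_rotvec()
E
python3 - <<'E'
from geo import *
rows=[];rhs=[]
s0=manip.state();rot=s0['tcp_rot'];a=np.arctan2(-.44,.33)
for r,z in [(.5,.5),(.6,.3),(.5,.7),(.7,.5),(.45,.2),(.8,.2)]:
    q=inverse_kinematics([r*np.cos(a),r*np.sin(a),z],rot);A,B=q[1],q[1]+q[2]
    rows+= [[np.sin(A),np.sin(B),np.cos(B),1,0],[np.cos(A),np.cos(B),-np.sin(B),0,1]];rhs+=[r,z]
x,res,_,_=np.linalg.lstsq(np.array(rows),np.array(rhs),rcond=None);print('L1 L2 off a0 h-L3',x.round(3),res)
for s in (1,-1):
    for nm,g,X,l in [('pick',CG,CX,TH),('pre',CG+[0,0,.2],CX,TH),('hook',SLOT+.03*BX+[0,0,.035],BX,0),('hookup',SLOT+.03*BX+[0,0,.3],BX,0),('press',SLOT+.07*BX+[0,0,.0],BX,-.2)]:
        M=tool(X,l,s);q=inverse_kinematics(tcp(g,M),rv(M));print(s,nm,None if q is None else q.round(2))
        if q is not None:
            e=x[3]+x[0]*np.sin(q[1]);B=q[1]+q[2];w=e+x[1]*np.sin(B)
            print('   elbow r',e.round(3),'dz',(x[0]*np.cos(q[1])).round(3),'wrist r',w.round(3),(x[0]*np.cos(q[1])+x[1]*np.cos(B)).round(3))
P=np.vstack([np.load(f'pics/{n}.npy').reshape(-1,3) for n in ['scene0','side0','w1']])
m=(P[:,0]>.15)&(P[:,0]<.4)&(P[:,1]>-.3)&(P[:,1]<.0)&(P[:,2]>.14)&(P[:,2]<.6)
for z in np.arange(.14,.56,.06):
    k=m&(abs(P[:,2]-z-.03)<.03);Q=P[k]
    if k.sum()>9: i=Q[:,1].argsort()[len(Q)//200];print(round(z,2),k.sum(),Q[i].round(3),'binders' if Q[i,0]>.3 else '')
E
```

```text
L1 L2 off a0 h-L3 [ 0.512  0.566  0.001  0.002 -0.088] [7.52767696e-09]
1 pick [-1.16  0.09  2.33  0.43  0.66  0.05]
   elbow r 0.047 dz 0.51 wrist r 0.421 0.085
1 pre [-1.16 -0.21  2.17  0.29  1.09  0.26]
   elbow r -0.103 dz 0.501 wrist r 0.42 0.285
1 hook [-0.9   0.37  1.85 -0.    0.93 -1.  ]
   elbow r 0.185 dz 0.478 wrist r 0.639 0.139
1 hookup [-0.9   0.16  1.59  0.    1.39 -1.  ]
   elbow r 0.081 dz 0.505 wrist r 0.638 0.404
1 press [-0.88  0.39  1.91 -0.17  0.69 -0.86]
   elbow r 0.196 dz 0.473 wrist r 0.619 0.098
-1 pick None
-1 pre None
-1 hook [-0.9   0.37  1.85 -0.    0.93  2.14]
   elbow r 0.185 dz 0.478 wrist r 0.639 0.139
-1 hookup [-0.9   0.16  1.59 -0.    1.39  2.14]
   elbow r 0.081 dz 0.505 wrist r 0.638 0.404
-1 press [-0.88  0.39  1.91 -0.17  0.69  2.29]
   elbow r 0.196 dz 0.473 wrist r 0.619 0.098
0.14 1054 [ 0.334 -0.3    0.161] binders
0.2 6214 [ 0.381 -0.3    0.219] binders
0.26 2721 [ 0.239 -0.194  0.27 ] 
0.32 2721 [ 0.247 -0.194  0.343] 
0.38 3195 [ 0.244 -0.194  0.407] 
0.44 3778 [ 0.246 -0.194  0.48 ] 
0.5 3426 [ 0.234 -0.194  0.529]
```

Run:
```python
from geo import *
M=tool(CX,TH,1);g=CG+[0,0,.002]
manip.set_gripper(.05)
manip.move_pose(tcp(g+[0,0,.22],M),rv(M))
manip.move_linear(tcp(g+.04*-M[:,2],M),rate=.2)
c=cap('wrist');a=cover=None
manip.move_linear(tcp(g,M),rate=.08)
print(manip.state()['contact_force'])
manip.set_gripper(0,force=35)
s=manip.state();print(s['clock'],s['gripper_width'],s['grasp_force'],s['contact_force'],s['tool_pos']-tcp(g,M))
```

```text
[-0.54191103  0.32913112  0.15928511]
10.0667 0.011753086661987124 34.97314036823809 [-1.03434181  0.75540784  2.79100764] [ 3.52571355e-05 -5.19202202e-05  1.99853916e-04]
```

```bash
cat >> geo.py <<'E'
GH=.002  # grip above cover_grip, along vertical at pick
def tip2grasp(tipx,tipz,tilt,lat=0):
    # grasp point in world for tongue tip at slot (tipx,lat,tipz), cover tilted by tilt (free end up)
    xc=np.cos(tilt)*BX+np.sin(tilt)*np.array([0,0,1.]);zc=-np.sin(tilt)*BX+np.cos(tilt)*np.array([0,0,1.])
    return SLOT+BX*tipx+BY*lat+np.array([0,0,tipz])+.041*xc+(.025+GH)*zc
E
python3 - <<'E'
from geo import *
p=manip.state()['tool_pos']
manip.move_linear(p+[0,0,.29],rate=.25)
M=tool(BX,0,1);g=tip2grasp(.012,.005,TH)
manip.move_pose(tcp(g+[0,0,.27],M),rv(M))
s=manip.state();print(s['clock'],s['gripper_width'],s['tool_pos'],s['contact_force'])
a=cap('scene')['image'];b=cap('side')['image']
cv2.imwrite('pics/s2.png',np.hstack([cv2.resize(x[130:360,270:470],(400,460)) for x in (a,b)]))
E
```

```text
12.5833 0.011352358016113293 [ 0.41523214 -0.49706218  0.32626263] [-0.17185409 -0.1611793  -0.84452926]
```

View pics/s2.png

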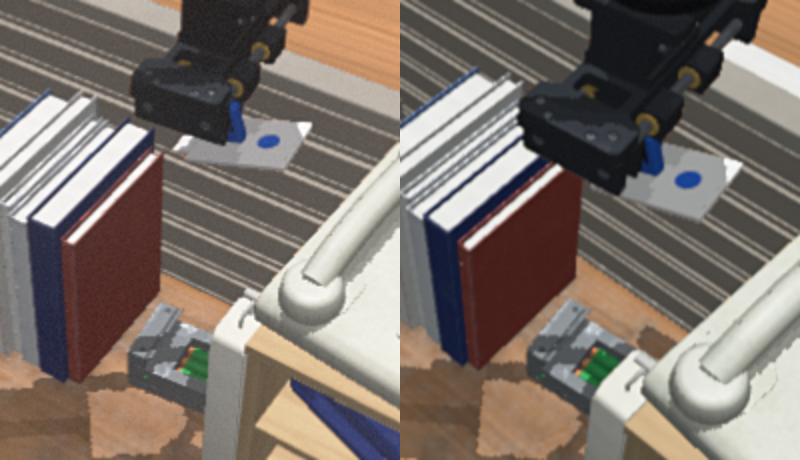

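The cover is in the grip with its free end raised. The dot is at about (404,200) in the scene image and (414,220) in the side image. I check its 3D position against the expected one.

Run:
```python
from geo import *
s=manip.state();M=R.from_rotvec(s['tcp_rot']).as_matrix();g=s['tool_pos']-.019*M[:,2]
xc=np.cos(TH)*BX+np.sin(TH)*np.array([0,0,1.]);zc=-np.sin(TH)*BX+np.cos(TH)*np.array([0,0,1.])
e=g+.036*xc-(.022+GH)*zc;print('expected',e.round(4))
for n,(u,v) in [('scene',(404,200)),('side',(414,220))]:
    c=cap(n);im=c['image'].astype(int);m=np.zeros((480,640),bool);m[v-8:v+9,u-10:u+11]=1
    k=m&(im[...,0]-im[...,2]>60);C=cloud(c);print(n,k.sum(),np.median(C[k],0).round(4))
    # plate plane normal
    k=np.zeros((480,640),bool);k[v-14:v+15,u-22:u+23]=1;Q=C[k];Q=Q[(np.linalg.norm(Q-e,axis=1)<.035)]
    d=Q-Q.mean(0);
    for _ in range(5):
        w=np.linalg.svd(d-d.mean(0))[2][2];r=abs((d-d.mean(0))@w);d=d[r<max(.002,np.percentile(r,60)) ]
    w*=np.sign(w[2]);print(' tilt x',np.degrees(np.arctan2(-w@BX,w[2])).round(1),'tilt y',np.degrees(np.arctan2(w@BY,w[2])).round(1),len(d))
```

```text
expected [ 0.4192 -0.5382  0.333 ]
scene 52 [ 0.4185 -0.5386  0.3333]
 tilt x 13.1 tilt y -0.2 487
side 86 [ 0.4179 -0.5389  0.333 ]
 tilt x 14.1 tilt y -0.1 813
```

Run:
```python
from geo import *
M=tool(BX,0,1);T=np.radians(15)
f0=None
F=lambda: np.array(manip.state()['contact_force'])
for h,rate in [(.15,.25),(.06,.2),(.02,.1),(.006,.06),(0,.04)]:
    manip.move_linear(tcp(tip2grasp(.012,.005,T)+[0,0,h],M),rate=rate)
    f=F();f0=f if f0 is None else f0;print(h,(f-f0).round(1))
    if np.linalg.norm(f-f0)>8: break
else:
    for x in np.arange(.008,-.0171,-.003):
        manip.move_linear(tcp(tip2grasp(x,.005,T),M),rate=.05);f=F()-f0
        print(x.round(3),'X',(f@BX).round(1),'Y',(f@BY).round(1),'Z',f[2].round(1))
        if f@BX>5 or np.linalg.norm(f)>12: break
s=manip.state();print(s['clock'],s['gripper_width'])
a=cap('scene')['image'];b=cap('side')['image']
cv2.imwrite('pics/s3.png',np.hstack([cv2.resize(x[240:380,290:430],(400,400),interpolation=2) for x in (a,b)]))
```

```text
0.15 [0. 0. 0.]
0.06 [-0.1  0.6 -0.3]
0.02 [-0.5  1.  -1. ]
0.006 [ 0.1  0.4 -1.5]
0 [ 0.8  1.3 -1.4]
0.008 X -1.3 Y 0.9 Z -1.8
0.005 X -0.8 Y -0.3 Z -0.8
0.002 X -1.6 Y 1.0 Z -0.2
-0.001 X -1.5 Y -0.2 Z -0.5
-0.004 X -0.4 Y -0.7 Z -1.3
-0.007 X -1.0 Y 0.3 Z -0.6
-0.01 X -0.8 Y -0.1 Z -0.2
-0.013 X -1.6 Y -0.5 Z -1.1
-0.016 X -0.9 Y 0.1 Z -0.6
17.5 0.011680406197277643
```

View pics/s3.png

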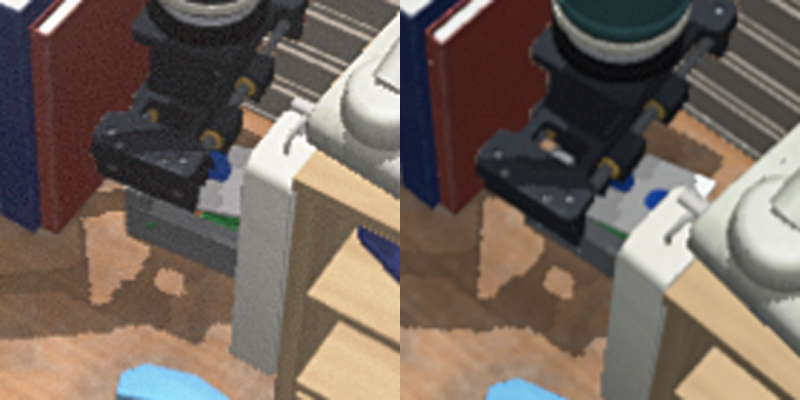

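The cover is going in under the hood with no contact yet and the dot visible at right. I continue to the stop.

Run:
```python
from geo import *
M=tool(BX,0,1);T=np.radians(15)
F=lambda: np.mean([manip.state()['contact_force'] for _ in range(1)],0)
f0=F()
for x in np.arange(-.0175,-.0255,-.0015):
    manip.move_linear(tcp(tip2grasp(x,.005,T),M),rate=.04);manip.dwell(.05);f=F()-f0
    print(x.round(4),'X',(f@BX).round(1),'Y',(f@BY).round(1),'Z',f[2].round(1))
    if f@BX>3.5 or np.linalg.norm(f)>10: break
s=manip.state();M=R.from_rotvec(s['tcp_rot']).as_matrix();g=s['tool_pos']-.019*M[:,2]
xc=np.cos(TH)*BX+np.sin(TH)*np.array([0,0,1.]);zc=-np.sin(TH)*BX+np.cos(TH)*np.array([0,0,1.])
e=g+.036*xc-(.022+GH)*zc;print('exp dot',e.round(4),s['clock'])
for n in ['side']:
    c=cap(n);im=c['image'].astype(int);C=cloud(c)
    k=(im[...,0]-im[...,2]>60)&(np.linalg.norm(C-e,axis=2)<.012);print(n,k.sum(),np.median(C[k],0).round(4) if k.any() else '')
```

```text
-0.0175 X -0.8 Y -1.0 Z 0.6
-0.019 X 1.1 Y -0.4 Z -0.8
-0.0205 X 5.0 Y -0.9 Z -1.6
exp dot [ 0.4169 -0.5084  0.063 ] 18.5
side 44 [ 0.4159 -0.5079  0.0632]
```

Run:
```python
from geo import *
F=lambda: manip.state()['contact_force']
f0=F()
for d,z in [(15,.004),(12,.0035),(9,.003)]:
    M=tool(BX,np.radians(15-d),1)
    manip.move_linear(tcp(tip2grasp(-.0185,z,np.radians(d)),M),rate=.03,rot=rv(M));f=F()-f0
    print(d,'X',(f@BX).round(1),'Y',(f@BY).round(1),'Z',f[2].round(1))
    if np.linalg.norm(f)>12: break
manip.set_gripper(.04);manip.dwell(.2)
s=manip.state();print(s['clock'],s['gripper_width'],s['contact_force'])
p=s['tool_pos'];M=R.from_rotvec(s['tcp_rot']).as_matrix()
manip.move_linear(p-M[:,2]*.06,rate=.15)
manip.move_linear(p-M[:,2]*.06+[0,0,.20],rate=.3)
a=cap('scene')['image'];b=cap('wrist');import pickle;pickle.dump(b,open('pics/w4.pkl','wb'))
cv2.imwrite('pics/s4.png',np.hstack([cv2.resize(a[240:380,290:430],(320,320),interpolation=2),cv2.resize(b['image'],(427,320))]))
```

```text
15 X -4.3 Y 0.2 Z 1.0
12 X -3.0 Y 0.9 Z 3.1
9 X -3.8 Y 0.8 Z 2.7
20.0833 0.039807468694544615 [-0.10878488 -0.45282964 -0.22249943]
```

View pics/s4.png

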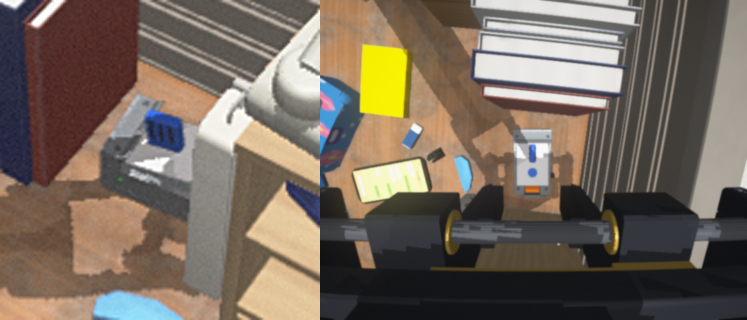

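The cover rests hooked, with its fin up and the dot at about (318,258) in wrist pixels, the orange latch beyond it. I press the dot now.

Run:
```python
from geo import *
import pickle
c=pickle.load(open('pics/w4.pkl','rb'));C=cloud(c);im=c['image'].astype(int)
k=(im[...,0]-im[...,2]>60)&(im[...,0]>100);k[:200]=0;k[300:]=0;k[:,:290]=0;k[:,350:]=0
n,l,st,ce=cv2.connectedComponentsWithStats(k.astype(np.uint8))
B=[(ce[i].round(0),np.median(C[l==i],0)) for i in range(1,n) if st[i,4]>10];print([(a,b.round(4)) for a,b in B])
dot=min(B,key=lambda b:b[1][2])[1]
SL=BC-.047*BX;print('dot slot-x',((dot-SL)@BX).round(4),'y',((dot-SL)@BY).round(4))
ang=np.radians(-10);X=R.from_rotvec([0,0,ang]).apply(BX);M=tool(X,-.2,1)
p=dot+.003*BX
manip.set_gripper(0,force=20)
manip.move_linear(np.r_[p[:2],.20],rate=.2,rot=rv(M))
manip.move_linear(np.r_[p[:2],.065],rate=.2)
manip.dwell(.1);f0=manip.state()['contact_force']
for z in np.arange(.056,.0355,-.0015):
    manip.move_linear(np.r_[p[:2],z],rate=.04);f=manip.state()['contact_force']-f0
    print(z.round(4),f.round(1),end=' ')
    if f[2]>22 or np.hypot(*f[:2])>12: break
print()
manip.dwell(.2);s=manip.state();print(s['tool_pos'],s['contact_force']-f0)
manip.move_linear(np.r_[p[:2],.07],rate=.1)
u=manip.state()['tool_pos']
manip.move_linear(u+[0,0,.17],rate=.3);manip.dwell(.1)
b=cap('wrist');pickle.dump(b,open('pics/w5.pkl','wb'));C=cloud(b);print(manip.state()['clock'])
a=cap('side')['image']
cv2.imwrite('pics/s5.png',np.hstack([cv2.resize(a[240:380,290:430],(320,320),interpolation=2),cv2.resize(b['image'],(427,320))]))
```

```text
[(array([318., 230.]), array([ 0.4136, -0.4714,  0.0779])), (array([318., 259.]), array([ 0.4176, -0.5112,  0.0498]))]
dot slot-x 0.0629 y 0.0004
0.056 [-0.2  0.6 -0.3] 0.0545 [-0.8  0.2 -0.7] 0.053 [-0.1  0.3 -0.6] 0.0515 [-0.1  0.3 -0.8] 0.05 [0.1 1.4 1.5] 0.0485 [-0.2  1.1  3.7] 0.047 [0.9 1.4 4.5] 0.0455 [-0.3  0.7 -1.2] 0.044 [-0.4  0.9 -0.2] 0.0425 [-0.6  1.1 -0.2] 0.041 [0.7 0.9 0.5] 0.0395 [-2.3  3.6  7.5] 0.038 [-4.9  6.9 15.8] 0.0365 [-7.2 10.4 23.7] 
[ 0.41816247 -0.5146162   0.04060538] [-7.17426174 11.37927297 23.31452672]
29.0833
```

View pics/s5.png

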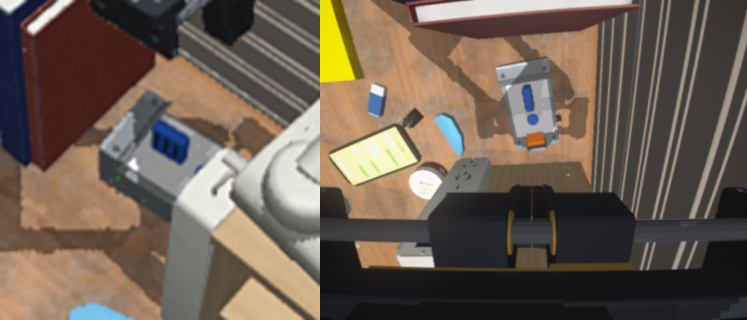

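The press gave a snap (force fell at 46 mm) and then a firm stop at about 40 mm. The cover looks flat with the latch over its edge, so I verify by height and hand in.

Run:
```python
from geo import *
import pickle
c=pickle.load(open('pics/w5.pkl','rb'));C=cloud(c);im=c['image'].astype(int)
SL=BC-.047*BX
k=(im[...,0]-im[...,2]>60)&(im[...,0]>90)&(np.linalg.norm(C-BC,axis=2)<.08)
n,l,st,ce=cv2.connectedComponentsWithStats(k.astype(np.uint8))
for i in range(1,n):
    if st[i,4]>10: q=np.median(C[l==i],0);print(ce[i].round(0),'slot',((q-SL)@BX).round(4),((q-SL)@BY).round(4),'z',q[2].round(4))
d=C-SL;x=d@BX;y=d@BY
for a,b in [(.01,.02),(.03,.04),(.05,.06),(.07,.08)]:
    m=(x>a)&(x<b)&(abs(y)<.025)&(abs(y)>.012)&(C[...,2]<.06);print(a,np.median(C[m][:,2]).round(4))
```

```text
[311. 148.] slot 0.0262 0.0011 z 0.0731
[319. 179.] slot 0.0637 0.0008 z 0.0401
0.01 0.0391
0.03 0.0393
0.05 0.0394
0.07 0.0394
```

Flat: the plate top is at 39.1 to 39.4 mm along its length, and the dot sits at slot x 64, which puts the tongue at about -13 mm.

```bash
python3 -c "
from h import *
print(manip.state()['contact_force'],manip.state()['clock']);print(order.close_job())"
```

```text
[-0.03747808 -0.3199443  -0.34143162] 29.1333
the job is handed in; nothing more can be done
None
```

The cover is hooked under the hood, latched flat (by camera depth and the snap felt in the press) and released, and I handed the job in at about 29 s; no verdict was returned.

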